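# Clear the brush off the lathe bed and index the tailstock one hole back

## Robot

A 6-joint arm with a two-finger parallel gripper is mounted at the origin on the work surface. World frame = base frame: x ahead of the robot, y to its left, z up, the work surface at z = 0. Lengths are in m, angles in degrees, forces in N, time in s.
With the tool pointing down it reaches from about 0.3 to 0.75 m from the base axis. Payload 8.5 kg.
Tool frame: the origin (TCP) lies at the very end of the fingers, on their centre line; the grasp point (between the pads) lies 19 mm behind it (env.hold_point_z is the distance from the TCP to the grasp point, in m); z points along the fingers, y is the line along which they close (so a half turn about z gives the same grasp; the last joint's range is limited). The gripper opens to 85 mm and grips with 20 to 120 N. Pads are 22 mm wide; open, the fingers measure 114 mm over their backs; the gripper's body (76 mm by 85 mm) begins 54 mm behind the grasp point. The pads swing forward as they close: fully open they stand 13 mm farther back than shut.
Start: joints at [-76.794, 21.807, 74.336, -0, 83.858, -12.336], TCP at [0.237, -0.496, 0.231] pointing down, gripper open.
Joint ranges: [-178.18, 178.18], [-50.72, 133.34], [12.68, 142.11], [-81.47, 261.47], [9.98, 163.14], [-165.26, 165.26]. Speed limits (degrees/s): [136.94, 136.94, 180, 180, 180, 180].

## Interface

Orientations are given as a 3x3 rotation matrix whose columns are the frame's x, y, z axes.
In Python, from rig import env, optics gives the robot as it stands.
- The arm moves only by the shell command python3 -m jog 'ROWS' [OPENING] [FORCE]. ROWS is JSON, a list of rows, each an object with "linear": the shift along the tool's x, y, z in units of 40 mm (1.0 is 40 mm), a list of three; "roll": the turn about the tool's z in units of 5 degrees (1.0 is 5 degrees). A call has 1 to 12 rows; each row shifts and turns the commanded pose from where the row before left it, along the tool's axes as they then stand; what a row does not reach is not made up. A row lasts 1/12 s, in which the tool goes at most 41.7 mm and 7.16 degrees, less where a joint would pass 70% of its speed; a pose out of reach is approached as far as the arm can. A call is refused whole if a number of a shift passes 1 or a number of a turn 1, either way. A call with a gripper value outside its range is refused whole. OPENING is the opening, from -1 (shut) to 1 (fully open), set as the call begins (- or left out, the last holds). The fingers move at their own pace and stop on an object; FORCE is the grip in N (left out, the last holds). Time passes only in rows, so rows that do not move let the fingers close. It gives the time, the measured TCP pose, the force, the opening and the grip force at its end, in the units of the state.
- env.observe(): the state, without advancing time (a new reading comes with each control period).
- optics.get_image(name): name is "scene" or "top" or "wrist"; returns the picture (420x560x3 uint8, red, green, blue); there is no depth.
- optics.calibration(name): a dict with "fov_y" (degrees; the focal length in pixels is half the picture's height over the tangent of half this angle, whatever the lens; pixels are square), "cx", "cy" (the principal point, pixels), "T" (4x4, takes a point from camera to world coordinates). Camera axes: x right, y down, z forward; pixel columns grow to the right and rows downward; lengths in m; the calibration is good to about 2 mm. A picture is of the moment at which its call begins: read the wrist's pose just before it. calibration takes no time and is no camera call; for the wrist camera it gives the pose at the moment of the call.
- env.close_job(): hands the job in; it is judged then, once.
The state is a dict: "time_s": time; "q": joint angles; "qvel": joint speeds; "joint_efforts": joint torques, N m; "position": TCP position; "tool_rot": TCP orientation; "ft_force": force on the tool from outside, world axes, zero at the start; "wrist_torque": the same for the moment, N m; "grip_width": finger opening in m; "gripper_force": force on a finger pad.
Only numpy, scipy, OpenCV 4.12 (cv2) and the standard library are available. Lean on these libraries where they do the work, as an engineer would, in place of code of your own. Each camera call takes 0.05 s, during which the arm holds its last target. There are 200 camera calls.

## Task

Make room for a longer blank: first lay the green brush that lies on the lathe bed flat in the wide empty compartment of the aluminium tray, bristles over the black pad, and let go of it. Then pull up the red lock plunger of the tailstock, slide the tailstock to the next hole away from the yellow headstock and let the pin go fully home in it. Finish while still holding the red knob in the gripper with the pin fully down; leave everything else where it is.

Things in the scene. Friction and masses are not known exactly. Their poses are not given: they have to be found in the camera images.
- lathe: Fixed lathe. z up, +y along the bed to the yellow headstock, -x its front. Origin on the table, 40 mm behind the hole where the pin starts. Bed top flat, 60 mm above the table, x -60..50, y -265..110 mm. Headstock from y=165, 165 mm high; chuck and brass blank reach to y=70 (axis x=10, height 105). Row of 12 mm square index holes at x=-40, y=40, 0, -40, -80 mm.
- tailstock (a joint): Slide of the grey and yellow tailstock, m: 0 in the hole where it starts, positive away from the headstock (lathe -y). Next hole away: 0.040 (pitch 40 mm). Stops -0.043 and 0.083. Friction about 2 N; locked (2 mm play each way) while the pin is in a hole. Its foot ends 50 mm from the pin on the side away from the headstock; an ear in front carries the plunger; top 127 mm above the table.
- plunger (a joint): Travel of the tailstock's vertical spring lock plunger, m: 0 = pin fully home (10 mm deep), 0.020 = pulled fully up by its red knob. The pin (8 mm thick, round tip) is clear of the bed above 0.010. The spring pushes down with 4.5 N home, 7.5 N fully up. Lowered between holes, the pin rests on the bed at about 0.010.
- knob: Red upright cylindrical knob on the plunger, 30 mm across, 32 mm high; origin at its centre, 151 mm above the table with the pin home. It rides with plunger and tailstock. Nothing on the tailstock is taller than its underside (135 mm), so it can be gripped from straight above at any yaw.
- boss (a point): Point on the bed's surface on the plunger's axis; moves with the tailstock.
- next_hole (a point): Centre of the mouth of the next hole away from the headstock, at the bed's surface (60 mm above the table); fixed to the lathe.
- brush: Loose flat brush lying along the bed in the tailstock's way: 180 mm long, 16 mm thick, about 0.09 kg. Origin at mid length on its underside, z up; +x to the bristle end. Green handle 22 mm wide (y) from x=-60 to 15 mm: grip it there. Steel ferrule 44 mm wide, x 15..47, then pale bristles 42 mm wide. Balances near x=0.
- brush_tip (a point): End of the bristles, at mid width and 8 mm above the brush's underside.
- tray: Fixed aluminium tray, 260 (x) by 150 mm (y), walls 26 mm high, 4 mm thick; origin on the table under its centre. A 20 mm high divider along x at y=-21 mm parts it: the wide empty compartment (y -19..71 mm, 252 mm long) is for the brush, the narrow one holds a bracket. The black pad covers the wide compartment's +x end (x 34..124 mm). Floor 5 mm above the table.
- brush_place (a point): Centre of the wide compartment's floor, 5 mm above the table.
- bracket: Bystander: dark steel bracket, 90 by 24 mm, lying in the tray's narrow compartment. Leave it.
- tub: Bystander: small clear bluish plastic tub, 100 by 70 by 35 mm. Leave it.
- wrench: Bystander: steel wrench, 180 mm long, lying on the table. Leave it.
- oiler: Bystander: amber oil bottle, 52 mm across, 120 mm high. Leave it.

How it is judged:
By the outcome, as a careful person would: the job done as asked, in the order asked, and still so for the second after the job is handed in, while the arm keeps its last pose, push and grip.
It also fails if it takes over 58 s, if anything falls off the work surface, if the arm or the gripper's body presses on something with over 40 N, if the wrist force passes 120 N, or if a joint passes its speed limit or range.

## Working session

There is one attempt and no reset: what is moved stays moved. The work goes in short steps, Python scripts to look and compute and a shell command to move; the robot and the scene stay as the last step left them, time stands still between calls to the robot, and variables do not carry over. Pictures are saved under pics/ and viewed, at most 10 in all, crops included, and the job is handed in when it is done.

```bash
ls; mkdir -p pics; python3 - <<'E'
from rig import env, optics
import cv2
for n in ("scene","top"):
    cv2.imwrite(f"pics/{n}0.png",optics.get_image(n)[:,:,::-1]); c=optics.calibration(n); print(n,c)
s=env.observe(); print(s['time_s'],s['position'],s['tool_rot'],s['grip_width'],env.hold_point_z)
E
```

```text
pics
scene {'fov_y': 53.380082161660205, 'cx': 281.7811249845046, 'cy': 210.55373798925962, 'T': array([[ 0.26997011,  0.55096504, -0.78965414,  1.35876105],
       [ 0.96277388, -0.16597437,  0.21335175, -0.38364251],
       [-0.01351299, -0.81785698, -0.57526287,  0.73744446],
       [ 0.        ,  0.        ,  0.        ,  1.        ]])}
top {'fov_y': 43.03191908612517, 'cx': 280.07279286986665, 'cy': 210.12394560236342, 'T': array([[-0.00923592, -0.99745334,  0.07072156,  0.46881917],
       [-0.99975951,  0.00780417, -0.02049456, -0.14426203],
       [ 0.01989044, -0.07089383, -0.99728553,  1.30728549],
       [ 0.        ,  0.        ,  0.        ,  1.        ]])}
0.1 [ 0.2370721  -0.49600416  0.23079055] [[ 9.02287137e-01  4.31135507e-01 -3.11171031e-04]
 [ 4.31135544e-01 -9.02286318e-01  1.24184554e-03]
 [ 2.54638343e-04 -1.25465815e-03 -9.99999180e-01]] 0.0855998860576743 0.0187
```

View pics/top0.png

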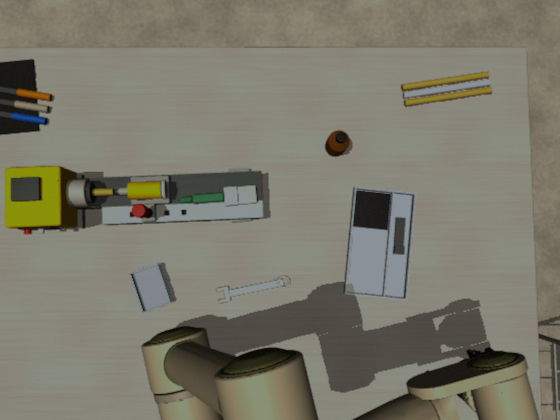

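View pics/scene0.png

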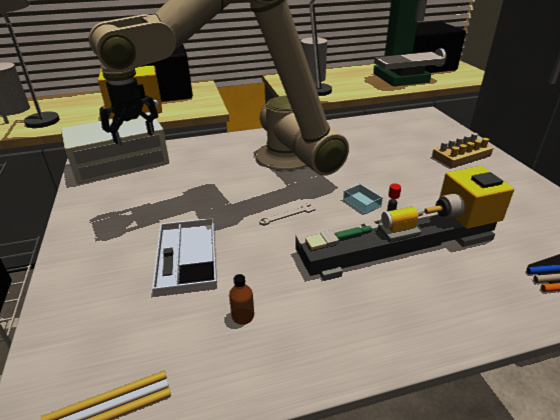

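The top view shows the lathe at upper left, with the knob at (140,211), the brush at (180–255,196) with its bristles to the right, and the tray at (380,243) with its pad at the top. I'll enlarge the crops.

```bash
cat > h.py <<'E'
import numpy as np, cv2
from rig import env, optics
def ray(c,u,v):
    f=210/np.tan(np.radians(c['fov_y']/2)); T=c['T']
    return T[:3,3], T[:3,:3]@np.array([(u-c['cx'])/f,(v-c['cy'])/f,1])
def px2w(c,u,v,z):
    o,d=ray(c,u,v); return o+d*(z-o[2])/d[2]
def w2px(c,p):
    f=210/np.tan(np.radians(c['fov_y']/2)); T=c['T']; q=T[:3,:3].T@(np.array(p)-T[:3,3])
    return np.array([f*q[0]/q[2]+c['cx'],f*q[1]/q[2]+c['cy']])
E
python3 - <<'E'
import cv2,numpy as np
a=cv2.imread("pics/top0.png")
b=cv2.resize(a[155:245,70:280],None,fx=3.8,fy=3.8,interpolation=cv2.INTER_CUBIC)
b=cv2.convertScaleAbs(b,alpha=1.5)
c=cv2.resize(a[180:305,335:425],None,fx=2,fy=2,interpolation=cv2.INTER_CUBIC)
o=np.zeros((b.shape[0]+c.shape[0],798,3),np.uint8); o[:b.shape[0],:b.shape[1]]=b; o[b.shape[0]:,:c.shape[1]]=c
print(b.shape,o.shape); cv2.imwrite("pics/crop.png",o)
E
```

```text
(342, 798, 3) (592, 798, 3)
```

View pics/crop.png

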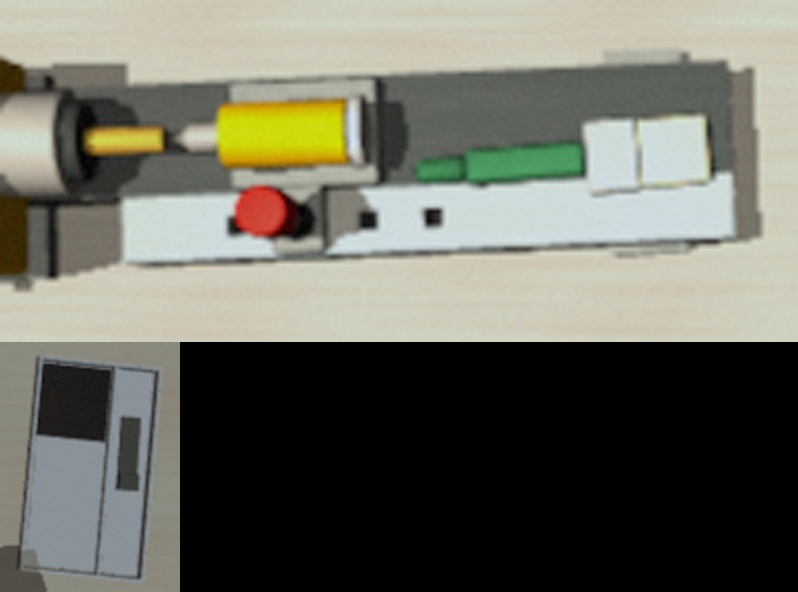

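The crop shows the knob at crop (265,212) and holes at (369,220), (433,217) and partly (234,226). The brush handle spans (468–583,162), the ferrule starts at 585 and the bristles end at 709. Next I'll fit the poses.

```bash
cat > fit.py <<'E'
from h import *
c=optics.calibration("top")
L=lambda x,y,z:px2w(c,70+(x-1.4)/3.8,155+(y-1.4)/3.8,z)
def rigid(loc,w):
    l=np.array(loc)/1000.; w=np.array(w)[:,:2]; lc=l.mean(0); wc=w.mean(0)
    a=(l-lc)@[1,1j]; b=(w-wc)@[1,1j]; th=np.angle((a.conj()*b).sum())
    R=np.array([[np.cos(th),-np.sin(th)],[np.sin(th),np.cos(th)]]); t=wc-R@lc
    print("yaw",np.degrees(th),"t",t,"res mm",np.round((w-(l@R.T+t))*1000,1).tolist()); return R,t
print("lathe"); R,t=rigid([(-60,-265),(50,-265),(-60,110),(-40,-40),(-40,-80)],[L(735,240,.06),L(728,62,.06),L(125,263,.06),L(369,220,.06),L(433,217,.06)])
print("pin",R@[-.04,0]+t,"next",R@[-.04,-.04]+t,"knob",L(265,210,.166))
print("brush")
rigid([(15,-11),(15,11),(-60,-11),(-60,11),(15,-22),(15,22),(89,0),],
 [L(583,180,.068),L(582,143,.068),L(468,182,.068),L(466,147,.068),L(588,195,.072),L(585,121,.072),L(709,150,.07)])
T=lambda x,y,z:px2w(c,335+(x-.5)/2,180+(y-342-.5)/2,z)
print("tray"); R,t=rigid([(130,75),(130,-75),(-130,75),(-130,-75)],[T(38,356,.026),T(161,370,.026),T(19,570,.026),T(141,580,.026)])
print("place",R@[0,.026]+t,"pad centre",R@[.079,.026]+t)
E
python3 fit.py
```

```text
lathe
yaw 1.745845518493933 t [0.5921496  0.13660674] res mm [[-0.7, 0.3], [0.0, 0.5], [-0.3, -0.9], [0.3, -0.3], [0.6, 0.4]]
pin [0.55216817 0.1353881 ] next [0.55338681 0.09540667] knob [0.55259659 0.13303928 0.166     ]
brush
yaw -87.32419347745785 t [ 0.58895922 -0.02428349] res mm [[-2.0, 2.8], [-1.1, 2.3], [0.8, -1.8], [0.4, -1.6], [-0.5, -0.1], [1.0, -0.4], [1.3, -1.2]]
tray
yaw -6.450993374346416 t [ 0.47868095 -0.40999888] res mm [[-1.2, 0.2], [-2.4, -0.3], [0.1, -1.3], [3.5, 1.5]]
place [ 0.48160214 -0.38416351] pad centre [ 0.56010193 -0.39303942]
```

```bash
python3 -m jog '[{"linear":[0,0,0],"roll":-1},{"linear":[0,0,0],"roll":-1},{"linear":[0,0,0],"roll":-1},{"linear":[0,0,0],"roll":-1},{"linear":[0,0,0],"roll":-1},{"linear":[0,0,0],"roll":-1},{"linear":[0,0,0],"roll":-1}]' 1 60
python3 -m jog '[{"linear":[0,0,0],"roll":-1},{"linear":[0,0,0],"roll":-1},{"linear":[0,0,0],"roll":-1},{"linear":[0,0,0],"roll":-1},{"linear":[0,0,0],"roll":-1},{"linear":[0,0,0],"roll":-1},{"linear":[0,0,0],"roll":-0.44},{"linear":[0,0,0],"roll":0}]'
cat > go.py <<'E'
import sys
from h import *
# go.py x y z [yaw of tool y]: remaining shift in units along tool axes
s=env.observe(); R=np.array(s['tool_rot']); p=np.array(s['position'])
g=[float(a) for a in sys.argv[1:4]]
print("t",s['time_s'],"p",p.round(4),"yaw_y",np.degrees(np.arctan2(R[1,1],R[0,1])).round(2),"w",round(s['grip_width'],4),"gf",s['gripper_force'],"ft",np.round(s['ft_force'],1),"q",np.round(s['q'],0))
print("units",(R.T@(np.array(g)-p)/.04).round(2))
E
python3 go.py .589 -.026 .2
```

```text
time_s: 0.68
position: [0.2371, -0.4961, 0.231]
tool_rot: [[0.488, 0.873, -0.0], [0.873, -0.488, 0.001], [0.001, -0.001, -1.0]]
ft_force: [0.1, 0.1, 0.0]
grip_width: 0.0855
gripper_force: 0.0
time_s: 1.35
position: [0.2371, -0.4961, 0.231]
tool_rot: [[-0.049, 0.999, -0.0], [0.999, 0.049, 0.001], [0.001, -0.0, -1.0]]
ft_force: [0.3, 0.2, 0.2]
grip_width: 0.0855
gripper_force: 0.0
t 1.35 p [ 0.2371 -0.4961  0.231 ] yaw_y 2.82 w 0.0855 gf 0.0 ft [0.3 0.2 0.2] q [-77.  22.  74.  -0.  84. -80.]
units [11.3   9.37  0.78]
```

```bash
python3 -m jog '[{"linear":[0.5,0.4,0]},{"linear":[0.5,0.4,0]},{"linear":[0.5,0.4,0]},{"linear":[0.5,0.4,0]},{"linear":[0.5,0.4,0]},{"linear":[0.5,0.4,0]},{"linear":[0.5,0.4,0]},{"linear":[0.5,0.4,0]},{"linear":[0.5,0.4,0]},{"linear":[0.5,0.4,0]},{"linear":[0.5,0.4,0]},{"linear":[0.5,0.4,0]}]' >/dev/null
python3 -m jog '[{"linear":[0.5,0.4,0]},{"linear":[0.5,0.4,0]},{"linear":[0.5,0.4,0]},{"linear":[0.5,0.4,0]},{"linear":[0.5,0.4,0]},{"linear":[0.5,0.4,0]},{"linear":[0.5,0.4,0]},{"linear":[0.5,0.4,0]},{"linear":[0.5,0.4,0]},{"linear":[0.5,0.4,0]},{"linear":[0.3,0.4,0]},{"linear":[0,0,0]}]' >/dev/null
python3 go.py .589 -.026 .2
python3 - <<'E'
from h import *
env.observe(); c=optics.calibration("wrist"); cv2.imwrite("pics/w1.png",optics.get_image("wrist")[:,:,::-1])
np.save("w1.npy",c,allow_pickle=True); print(c)
E
```

```text
t 1.35 p [ 0.2371 -0.4961  0.231 ] yaw_y 2.82 w 0.0855 gf 0.0 ft [0.3 0.2 0.2] q [-77.  22.  74.  -0.  84. -80.]
units [11.3   9.37  0.78]
{'fov_y': 70.4152758510036, 'cx': 276.82936970012656, 'cy': 214.2675995024206, 'T': array([[ 9.98854097e-01,  4.63250553e-02,  1.20200995e-02,
         2.33700854e-01],
       [ 4.78561825e-02, -9.64004893e-01, -2.61542258e-01,
        -4.29160717e-01],
       [-5.28524867e-04,  2.61817792e-01, -9.65117176e-01,
         3.73075132e-01],
       [ 0.00000000e+00,  0.00000000e+00,  0.00000000e+00,
         1.00000000e+00]])}invalid input
invalid input
```

View pics/w1.png

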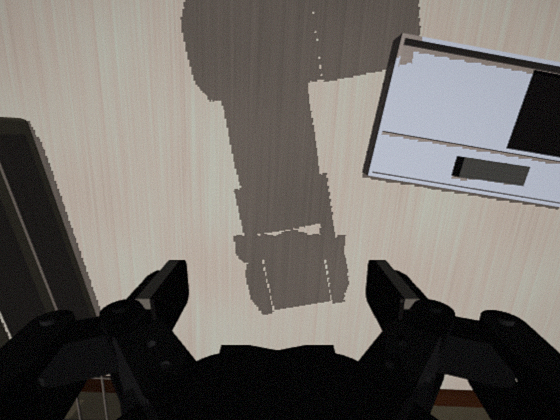

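The move was refused because every row needs "roll", so the arm hasn't moved. The wrist view shows the tray's near corners at (403,35) and (364,175).

```bash
python3 -m jog '[{"linear":[0.5,0.4,0],"roll":0},{"linear":[0.5,0.4,0],"roll":0},{"linear":[0.5,0.4,0],"roll":0},{"linear":[0.5,0.4,0],"roll":0},{"linear":[0.5,0.4,0],"roll":0},{"linear":[0.5,0.4,0],"roll":0},{"linear":[0.5,0.4,0],"roll":0},{"linear":[0.5,0.4,0],"roll":0},{"linear":[0.5,0.4,0],"roll":0},{"linear":[0.5,0.4,0],"roll":0},{"linear":[0.5,0.4,0],"roll":0},{"linear":[0.5,0.4,0],"roll":0}]' >/dev/null
python3 -m jog '[{"linear":[0.5,0.4,0],"roll":0},{"linear":[0.5,0.4,0],"roll":0},{"linear":[0.5,0.4,0],"roll":0},{"linear":[0.5,0.4,0],"roll":0},{"linear":[0.5,0.4,0],"roll":0},{"linear":[0.5,0.4,0],"roll":0},{"linear":[0.5,0.4,0],"roll":0},{"linear":[0.5,0.4,0],"roll":0},{"linear":[0.5,0.4,0],"roll":0},{"linear":[0.5,0.4,0],"roll":0},{"linear":[0.3,0.4,0],"roll":0},{"linear":[0,0,0],"roll":0}]' >/dev/null
python3 go.py .589 -.026 .2
python3 - <<'E'
from h import *
c=np.load("w1.npy",allow_pickle=True).item()
print("tray corners",px2w(c,403,35,.026),px2w(c,364,175,.026))
c=optics.calibration("wrist"); cv2.imwrite("pics/w2.png",optics.get_image("wrist")[:,:,::-1])
np.save("w2.npy",c,allow_pickle=True)
E
```

```text
t 3.4 p [ 0.5847 -0.0248  0.2307] yaw_y 2.82 w 0.0857 gf 0.0 ft [ 0.7 -0.9 -0.6] q [-14.  25.  69.   0.  86. -17.]
units [-0.04  0.11  0.77]
tray corners [ 0.35966123 -0.32426326  0.026     ] [ 0.33731294 -0.4709323   0.026     ]
```

View pics/w2.png

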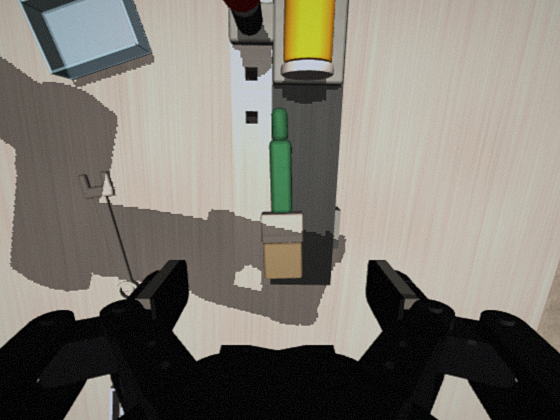

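The wrist view shows the brush handle centred near (282,175). The ferrule begins at row 212 between columns 262 and 303, and the bristle end is at row 279.

```bash
cat > f2.py <<'E'
from h import *
import io,contextlib
with contextlib.redirect_stdout(io.StringIO()): from fit import rigid
c=np.load("w2.npy",allow_pickle=True).item()
W=lambda u,v,z:px2w(c,u,v,z)
rigid([(15,-22),(15,22),(89,-21),(89,21),(-60,11),(-60,-11)],[W(262,213,.076),W(303,212,.076),W(265,279,.07),W(302,279,.07),W(290,140,.074),W(270.5,140,.074)])
rigid([(-40,-40),(-40,-80),(50,-265)],[W(251.5,74,.06),W(252,117,.06),W(331,284,.06)])
E
python3 f2.py
```

```text
yaw -85.76238775673616 t [ 0.58947487 -0.02359821] res mm [[1.0, 2.5], [-0.7, 2.3], [0.3, -1.8], [-0.1, -2.9], [-1.7, -0.4], [1.2, 0.3]]
yaw 2.2271664821363855 t [0.59227562 0.13848334] res mm [[0.2, -0.6], [0.2, -0.1], [-0.4, 0.8]]
```

```bash
python3 -m jog '[{"linear":[0.07,0.11,0.5],"roll":0},{"linear":[0,0,0.5],"roll":0},{"linear":[0,0,0.5],"roll":0},{"linear":[0,0,0.5],"roll":0},{"linear":[0,0,0.5],"roll":0},{"linear":[0,0,0.5],"roll":0},{"linear":[0,0,0.4],"roll":0},{"linear":[0,0,0.3],"roll":0},{"linear":[0,0,0.2],"roll":0},{"linear":[0,0,0.2],"roll":0},{"linear":[0,0,0],"roll":0},{"linear":[0,0,0],"roll":0}]' | tail -4; python3 go.py .589 -.022 .063
python3 - <<'E'
from h import *
cv2.imwrite("pics/s2.png",cv2.resize(optics.get_image("scene")[120:280,280:520,::-1],None,fx=3,fy=3))
E
```

```text
tool_rot: [[-0.047, 0.999, -0.0], [0.999, 0.047, -0.0], [-0.0, -0.0, -1.0]]
ft_force: [0.2, 0.2, 1.4]
grip_width: 0.0853
gripper_force: 0.0
t 4.45 p [ 0.5873 -0.0244  0.0675] yaw_y 2.71 w 0.0853 gf 0.0 ft [0.2 0.2 1.4] q [-14.  35.  81.  -0.  64. -17.]
units [0.06 0.04 0.11]
```

View pics/s2.png

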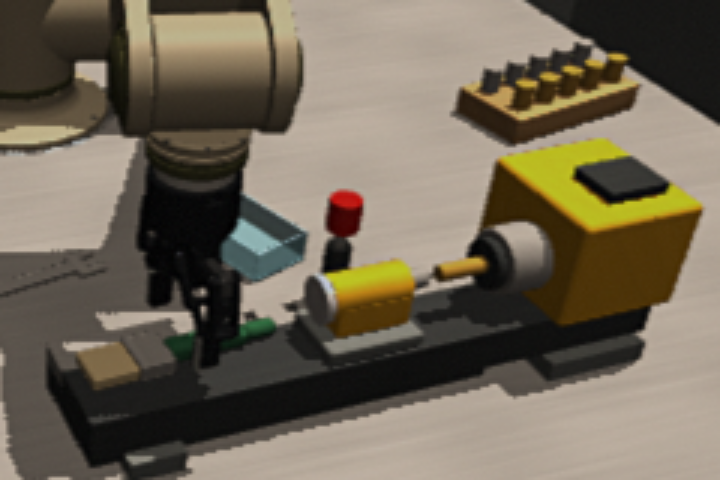

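The fingers straddle the handle clear of the tailstock. I'll lower the rest and grip.

```bash
python3 -m jog '[{"linear":[0.06,0.04,0.11],"roll":0},{"linear":[0,0,0],"roll":0},{"linear":[0,0,0],"roll":0}]' 1 | tail -4; python3 -m jog '[{"linear":[0,0,0],"roll":0},{"linear":[0,0,0],"roll":0},{"linear":[0,0,0],"roll":0},{"linear":[0,0,0],"roll":0},{"linear":[0,0,0],"roll":0},{"linear":[0,0,0],"roll":0},{"linear":[0,0,0],"roll":0},{"linear":[0,0,0],"roll":0},{"linear":[0,0,0],"roll":0},{"linear":[0,0,0],"roll":0}]' -1 50;  python3 go.py .589 -.022 .063
```

```text
tool_rot: [[-0.048, 0.999, 0.0], [0.999, 0.048, -0.0], [-0.0, 0.0, -1.0]]
ft_force: [-0.4, 0.3, -0.1]
grip_width: 0.0854
gripper_force: 0.0
time_s: 5.58
position: [0.589, -0.0217, 0.0632]
tool_rot: [[-0.048, 0.999, 0.001], [0.999, 0.048, -0.0], [-0.0, 0.001, -1.0]]
ft_force: [0.0, 0.8, 3.5]
grip_width: 0.0208
gripper_force: 51.0
t 5.5833 p [ 0.589  -0.0217  0.0632] yaw_y 2.74 w 0.0208 gf 51.02852404117584 ft [0.  0.8 3.5] q [-14.  35.  81.   0.  64. -16.]
units [-0.01 -0.    0.01]
```

```bash
python3 -m jog '[{"linear":[0,0,-0.2],"roll":0},{"linear":[0,0,-0.4],"roll":0},{"linear":[0,0,-0.5],"roll":0},{"linear":[0,0,-0.5],"roll":0},{"linear":[0,0,-0.5],"roll":0},{"linear":[0,0,-0.5],"roll":0},{"linear":[0,0,-0.5],"roll":0},{"linear":[0,0,-0.3],"roll":0},{"linear":[0,0,-0.1],"roll":0},{"linear":[0,0,0],"roll":0}]' | tail -3
python3 -m jog '[{"linear":[0,0,0],"roll":-0.5},{"linear":[0,0,0],"roll":-0.9},{"linear":[0,0,0],"roll":-0.9},{"linear":[0,0,0],"roll":-0.9},{"linear":[0,0,0],"roll":-0.9},{"linear":[0,0,0],"roll":-0.9},{"linear":[0,0,0],"roll":-0.9},{"linear":[0,0,0],"roll":-0.9},{"linear":[0,0,0],"roll":-0.9},{"linear":[0,0,0],"roll":-0.9}]' >/dev/null
python3 -m jog '[{"linear":[0,0,0],"roll":-0.9},{"linear":[0,0,0],"roll":-0.9},{"linear":[0,0,0],"roll":-0.9},{"linear":[0,0,0],"roll":-0.9},{"linear":[0,0,0],"roll":-0.9},{"linear":[0,0,0],"roll":-0.9},{"linear":[0,0,0],"roll":-0.9},{"linear":[0,0,0],"roll":-0.9},{"linear":[0,0,0],"roll":-0.36},{"linear":[0,0,0],"roll":0}]' | tail -3
python3 go.py .479 -.385 .2
```

```text
ft_force: [-0.3, 0.8, -0.9]
grip_width: 0.0204
gripper_force: 50.4
ft_force: [-0.6, 0.6, -1.9]
grip_width: 0.0206
gripper_force: 50.4
t 8.0833 p [ 0.5883 -0.0215  0.2015] yaw_y 83.61 w 0.0206 gf 50.356430411338806 ft [-0.6  0.6 -1.9] q [-14.  27.  71.   0.  82. -97.]
units [ 1.7  -9.33  0.04]
```

```bash
python3 -m jog '[{"linear":[0.05,-0.23,0],"roll":0},{"linear":[0.1,-0.5,0],"roll":0},{"linear":[0.1,-0.5,0],"roll":0},{"linear":[0.1,-0.5,0],"roll":0},{"linear":[0.1,-0.5,0],"roll":0},{"linear":[0.1,-0.5,0],"roll":0},{"linear":[0.1,-0.5,0],"roll":0},{"linear":[0.1,-0.5,0],"roll":0},{"linear":[0.1,-0.5,0],"roll":0},{"linear":[0.1,-0.5,0],"roll":0}]' >/dev/null
python3 -m jog '[{"linear":[0.1,-0.5,0],"roll":0},{"linear":[0.1,-0.5,0],"roll":0},{"linear":[0.1,-0.5,0],"roll":0},{"linear":[0.1,-0.5,0],"roll":0},{"linear":[0.1,-0.5,0],"roll":0},{"linear":[0.1,-0.5,0],"roll":0},{"linear":[0.1,-0.5,0],"roll":0},{"linear":[0.05,-0.5,0],"roll":0},{"linear":[0,-0.4,0],"roll":0},{"linear":[0,-0.2,0],"roll":0},{"linear":[0,0,0],"roll":0},{"linear":[0,0,0],"roll":0}]' | tail -3
python3 go.py .479 -.385 .05
python3 - <<'E'
from h import *
a=optics.get_image("top")[170:320,300:480,::-1]; w=optics.calibration("wrist"); b=optics.get_image("wrist")[:,:,::-1]
np.save("w3.npy",w,allow_pickle=True)
o=np.zeros((450,790,3),np.uint8); o[:375,:450]=cv2.resize(a,None,fx=2.5,fy=2.5); o[:252,450:786]=cv2.resize(b,None,fx=.6,fy=.6); cv2.imwrite("pics/p3.png",o)
E
```

```text
ft_force: [-0.3, 0.0, -1.5]
grip_width: 0.0208
gripper_force: 50.4
t 9.9167 p [ 0.479  -0.3846  0.2025] yaw_y 83.49 w 0.0208 gf 50.402085185050964 ft [-0.3  0.  -1.5] q [ -50.   30.   66.    0.   84. -133.]
units [-0.   -0.01  3.81]
```

View pics/p3.png

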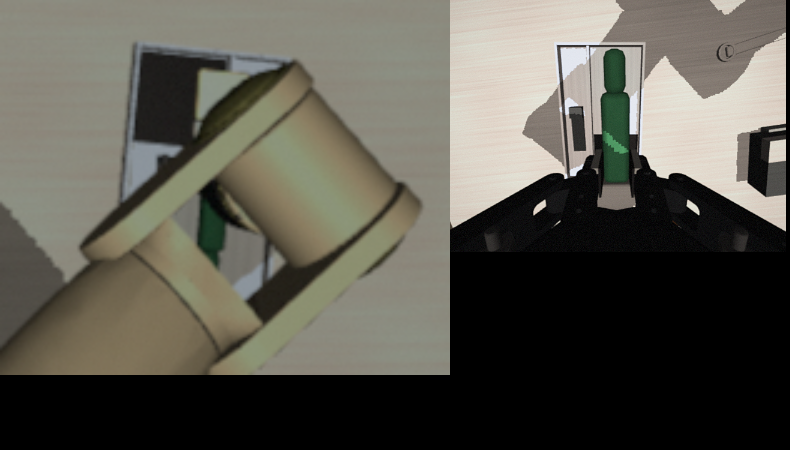

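The wrist view confirms the brush is parallel to the tray and centred over the wide compartment, with the bristles toward the pad. Lowering now.

```bash
python3 -m jog '[{"linear":[0,0,0.3],"roll":0},{"linear":[0,0,0.6],"roll":0},{"linear":[0,0,0.6],"roll":0},{"linear":[0,0,0.6],"roll":0},{"linear":[0,0,0.6],"roll":0},{"linear":[0,0,0.6],"roll":0},{"linear":[0,0,0.6],"roll":0},{"linear":[0,0,0.4],"roll":0},{"linear":[0,0,0.2],"roll":0},{"linear":[0,0,0.1],"roll":0},{"linear":[0,0,0.1],"roll":0},{"linear":[0,0,0],"roll":0}]' | tail -3
python3 go.py .479 -.385 .0085
```

```text
ft_force: [0.9, 0.2, -0.5]
grip_width: 0.0211
gripper_force: 50.4
t 11.0167 p [ 0.4796 -0.3848  0.0152] yaw_y 83.56 w 0.0211 gf 50.41821777820587 ft [ 0.9  0.2 -0.5] q [ -50.   41.   79.    0.   60. -133.]
units [ 0.01 -0.01  0.17]
```

```bash
python3 -m jog '[{"linear":[0,0,0.06],"roll":0},{"linear":[0,0,0.06],"roll":0},{"linear":[0,0,0.05],"roll":0},{"linear":[0,0,0],"roll":0},{"linear":[0,0,0],"roll":0}]' | tail -3
python3 go.py .479 -.385 .008
```

```text
ft_force: [-0.2, -0.6, -0.3]
grip_width: 0.0206
gripper_force: 50.5
t 11.4333 p [ 0.4793 -0.3849  0.0082] yaw_y 83.54 w 0.0206 gf 50.463541746139526 ft [-0.2 -0.6 -0.3] q [ -50.   41.   79.   -0.   59. -133.]
units [ 0.01 -0.    0.01]
```

```bash
python3 -m jog '[{"linear":[0,0,0.02],"roll":0},{"linear":[0,0,0],"roll":0},{"linear":[0,0,0],"roll":0}]' | tail -3
python3 -m jog '[{"linear":[0,0,0],"roll":0},{"linear":[0,0,0],"roll":0},{"linear":[0,0,0],"roll":0},{"linear":[0,0,0],"roll":0},{"linear":[0,0,0],"roll":0},{"linear":[0,0,0],"roll":0}]' 0
python3 -m jog '[{"linear":[0,0,-0.1],"roll":0},{"linear":[0,0,-0.2],"roll":0},{"linear":[0,0,-0.4],"roll":0},{"linear":[0,0,-0.5],"roll":0},{"linear":[0,0,-0.6],"roll":0},{"linear":[0,0,-0.6],"roll":0},{"linear":[0,0,-0.6],"roll":0},{"linear":[0,0,-0.6],"roll":0},{"linear":[0,0,-0.6],"roll":0},{"linear":[0,0,-0.6],"roll":0},{"linear":[0,0,-0.2],"roll":0},{"linear":[0,0,0],"roll":0}]'|tail -3
python3 go.py .5525 .1345 .24
```

```text
ft_force: [-1.9, 1.0, 5.9]
grip_width: 0.0205
gripper_force: 51.3
time_s: 12.18
position: [0.4793, -0.3848, 0.0072]
tool_rot: [[-0.994, 0.112, -0.0], [0.112, 0.994, 0.0], [0.0, 0.0, -1.0]]
ft_force: [-0.0, 0.2, -0.2]
grip_width: 0.0427
gripper_force: 0.0
ft_force: [-0.6, -0.6, -0.7]
grip_width: 0.0429
gripper_force: 0.0
t 13.1833 p [ 0.4797 -0.3853  0.2099] yaw_y 83.55 w 0.0429 gf 0.0 ft [-0.6 -0.6 -0.7] q [ -50.   29.   66.   -0.   85. -133.]
units [-0.35 13.11 -0.79]
```

```bash
python3 -m jog '[{"linear":[0,0.3,-0.1],"roll":0},{"linear":[0,0.6,-0.1],"roll":0},{"linear":[0,0.6,-0.1],"roll":0},{"linear":[0,0.6,-0.1],"roll":0},{"linear":[0,0.6,-0.1],"roll":0},{"linear":[0,0.6,0],"roll":0},{"linear":[0,0.6,0],"roll":0},{"linear":[0,0.6,0],"roll":0},{"linear":[0,0.6,0],"roll":0},{"linear":[0,0.6,0],"roll":0},{"linear":[0,0.6,0],"roll":0},{"linear":[0,0.6,0],"roll":0}]' 1 >/dev/null
python3 -m jog '[{"linear":[0,0.6,0],"roll":0},{"linear":[0,0.6,0],"roll":0},{"linear":[0,0.6,0],"roll":0},{"linear":[0,0.6,0],"roll":0},{"linear":[0,0.6,0],"roll":0},{"linear":[0,0.6,0],"roll":0},{"linear":[0,0.5,0],"roll":0},{"linear":[0,0.5,0],"roll":0},{"linear":[0,0.2,0],"roll":0},{"linear":[0,0,0],"roll":0},{"linear":[0,0,0],"roll":0}]' |tail -3
python3 go.py .5525 .1345 .137
python3 - <<'E'
from h import *
a=optics.get_image("top")[170:320,300:450,::-1]; s=optics.get_image("scene")[150:310,130:480,::-1]; w=optics.calibration("wrist"); b=optics.get_image("wrist")[:,:,::-1]
np.save("w4.npy",w,allow_pickle=True); cv2.imwrite("pics/w4.png",b)
o=np.zeros((580,790,3),np.uint8); o[:300,:300]=cv2.resize(a,None,fx=2,fy=2); o[:280,310:766]=b[:280,50:506]; o[300:300+274,:600]=cv2.resize(s,(600,274)); cv2.imwrite("pics/p4.png",o)
E
```

```text
ft_force: [0.1, -0.2, -0.2]
grip_width: 0.0854
gripper_force: 0.0
t 15.1 p [0.5314 0.0801 0.2266] yaw_y 83.58 w 0.0854 gf 0.0 ft [ 0.1 -0.2 -0.2] q [ -4.  21.  77.  -0.  83. -88.]
units [-0.38  1.41  2.24]
```

View pics/p4.png

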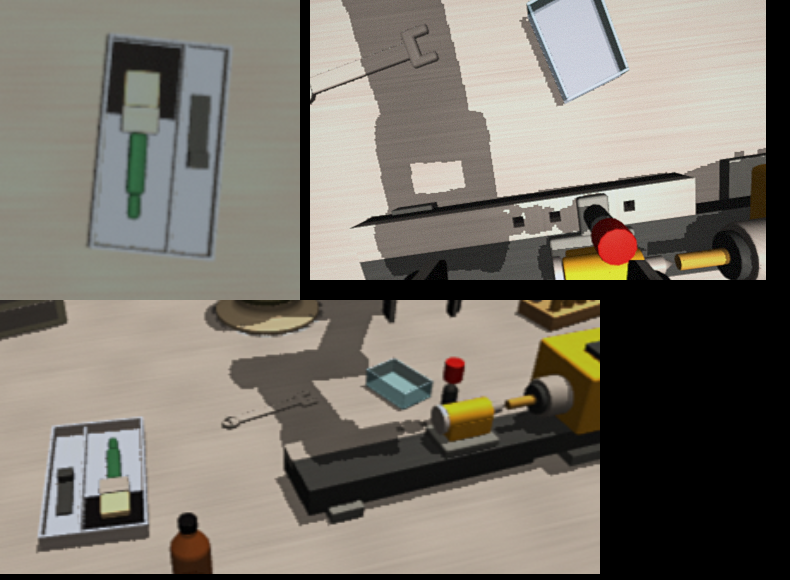

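The brush lies flat and centred in the wide compartment with its bristles on the pad. The wrist view shows the knob top at wrist pixel (357,243). I'll check that position.

```bash
python3 - <<'E'
from h import *
c=np.load("w4.npy",allow_pickle=True).item()
b=cv2.imread("pics/w4.png").astype(int); m=((b[:,:,2]>120)&(b[:,:,1]<60)&(b[:,:,0]<60)).astype(np.uint8)
n,l,st,ce=cv2.connectedComponentsWithStats(m); i=1+np.argmax(st[1:,4]); print(st[i],ce[i])
print(px2w(c,*ce[i],.163),"holes",px2w(c,295,215,.06),px2w(c,258,221,.06),px2w(c,369,205,.06))
E
```

```text
[ 338  228   40   37 1046] [357.26959847 246.99043977]
[0.55285578 0.13738084 0.163     ] holes [0.5518892  0.09726041 0.06      ] [0.55400563 0.05680717 0.06      ] [0.54991939 0.17676026 0.06      ]
```

```bash
python3 -m jog '[{"linear":[-0.1,0.3,0],"roll":0},{"linear":[-0.1,0.4,0],"roll":0},{"linear":[-0.1,0.4,0],"roll":0},{"linear":[-0.07,0.35,0],"roll":0},{"linear":[0,0,0.3],"roll":0},{"linear":[0,0,0.5],"roll":0},{"linear":[0,0,0.5],"roll":0},{"linear":[0,0,0.4],"roll":0},{"linear":[0,0,0.2],"roll":0},{"linear":[0,0,0.1],"roll":0},{"linear":[0,0,0],"roll":0},{"linear":[0,0,0],"roll":0}]' 1 |tail -3
python3 go.py .5527 .136 .137
```

```text
ft_force: [-0.5, -0.7, -0.2]
grip_width: 0.0856
gripper_force: 0.0
t 16.25 p [0.5536 0.1362 0.1481] yaw_y 83.54 w 0.0856 gf 0.0 ft [-0.5 -0.7 -0.2] q [  2.  28.  79.   0.  73. -82.]
units [ 0.02 -0.01  0.28]
```

Position is good. I'll lower the last bit and grip.

```bash
python3 -m jog '[{"linear":[0.02,0,0.14],"roll":0},{"linear":[0,0,0.13],"roll":0},{"linear":[0,0,0],"roll":0},{"linear":[0,0,0],"roll":0}]' 1 |tail -3
python3 -m jog '[{"linear":[0,0,0],"roll":0},{"linear":[0,0,0],"roll":0},{"linear":[0,0,0],"roll":0},{"linear":[0,0,0],"roll":0},{"linear":[0,0,0],"roll":0},{"linear":[0,0,0],"roll":0},{"linear":[0,0,0],"roll":0},{"linear":[0,0,0],"roll":0},{"linear":[0,0,0],"roll":0},{"linear":[0,0,0],"roll":0}]' -1 60 |tail -3
python3 go.py .5527 .136 .137
```

```text
ft_force: [0.9, -0.5, -0.3]
grip_width: 0.0856
gripper_force: 0.0
ft_force: [-2.2, -0.9, 6.7]
grip_width: 0.0287
gripper_force: 59.1
t 17.4167 p [0.5524 0.1362 0.1369] yaw_y 83.55 w 0.0287 gf 59.06018078327179 ft [-2.2 -0.9  6.7] q [  2.  28.  80.  -0.  72. -82.]
units [-0.01 -0.   -0.  ]
```

```bash
python3 -m jog '[{"linear":[0,0,-0.1],"roll":0},{"linear":[0,0,-0.1],"roll":0},{"linear":[0,0,-0.1],"roll":0},{"linear":[0,0,-0.1],"roll":0},{"linear":[0,0,0],"roll":0},{"linear":[0,0,0],"roll":0},{"linear":[0,0,0],"roll":0}]' |tail -3
python3 go.py .5537 .096 .153
```

```text
ft_force: [2.2, -0.8, -7.7]
grip_width: 0.0288
gripper_force: 59.6
t 18.0 p [0.5523 0.1362 0.1522] yaw_y 83.54 w 0.0288 gf 59.58540916442871 ft [ 2.2 -0.8 -7.7] q [  2.  28.  79.  -0.  74. -82.]
units [-0.15 -0.99 -0.02]
```

```bash
python3 -m jog '[{"linear":[-0.01,-0.09,0],"roll":0},{"linear":[-0.02,-0.1,0],"roll":0},{"linear":[-0.02,-0.1,0],"roll":0},{"linear":[-0.02,-0.1,0],"roll":0},{"linear":[-0.02,-0.1,0],"roll":0},{"linear":[-0.01,-0.1,0],"roll":0},{"linear":[-0.01,-0.1,0],"roll":0},{"linear":[-0.01,-0.1,0],"roll":0},{"linear":[-0.01,-0.1,0],"roll":0},{"linear":[-0.02,-0.1,0],"roll":0},{"linear":[0,0,0],"roll":0},{"linear":[0,0,0],"roll":0}]' |tail -3
python3 go.py .5537 .096 .153
```

```text
ft_force: [0.2, -1.8, -7.1]
grip_width: 0.0288
gripper_force: 59.8
t 19.0 p [0.5539 0.0954 0.1525] yaw_y 83.52 w 0.0288 gf 59.81063961982727 ft [ 0.2 -1.8 -7.1] q [ -2.  27.  80.  -0.  73. -86.]
units [ 0.01  0.01 -0.01]
```

```bash
python3 -m jog '[{"linear":[0,0,0.07],"roll":0},{"linear":[0,0,0.07],"roll":0},{"linear":[0,0,0.07],"roll":0},{"linear":[0,0,0],"roll":0},{"linear":[0,0,0],"roll":0}]' |tail -3
python3 go.py .5539 .0954 .137
```

```text
ft_force: [-0.7, -1.9, -6.4]
grip_width: 0.0288
gripper_force: 59.9
t 19.4167 p [0.5538 0.0962 0.144 ] yaw_y 83.55 w 0.0288 gf 59.92152214050293 ft [-0.7 -1.9 -6.4] q [ -2.  27.  80.  -0.  72. -86.]
units [-0.   -0.02  0.17]
```

```bash
python3 -m jog '[{"linear":[0,0,0.07],"roll":0},{"linear":[0,0,0.07],"roll":0},{"linear":[0,0,0.03],"roll":0},{"linear":[0,0,0],"roll":0},{"linear":[0,0,0],"roll":0},{"linear":[0,0,0],"roll":0}]' |tail -3
python3 go.py .5539 .0954 .1368
```

```text
ft_force: [-2.0, -1.9, -5.3]
grip_width: 0.0284
gripper_force: 60.3
t 19.9167 p [0.5539 0.0962 0.1374] yaw_y 83.54 w 0.0284 gf 60.27019500732422 ft [-2.  -1.9 -5.3] q [ -2.  28.  81.   0.  71. -86.]
units [-0.   -0.02  0.01]
```

```bash
for i in 1; do python3 -m jog '[{"linear":[0,0,0.02],"roll":0},{"linear":[0,0,0],"roll":0},{"linear":[0,0,0],"roll":0}]' ; done | tail -5
python3 -m jog '[{"linear":[0,0,0.01],"roll":0},{"linear":[0,0,0],"roll":0},{"linear":[0,0,0],"roll":0}]' 
python3 go.py .5539 .0954 .1368
```

```text
position: [0.5539, 0.0962, 0.1369]
tool_rot: [[-0.994, 0.112, 0.001], [0.112, 0.994, -0.0], [-0.001, 0.0, -1.0]]
ft_force: [-1.4, -3.2, 0.0]
grip_width: 0.0288
gripper_force: 60.7
time_s: 20.42
position: [0.554, 0.0962, 0.1369]
tool_rot: [[-0.994, 0.112, 0.001], [0.112, 0.994, -0.0], [-0.001, 0.0, -1.0]]
ft_force: [-3.8, -2.1, 5.8]
grip_width: 0.0286
gripper_force: 61.0
t 20.4167 p [0.554  0.0962 0.1369] yaw_y 83.55 w 0.0286 gf 60.9503298997879 ft [-3.8 -2.1  5.8] q [ -2.  28.  81.  -0.  71. -86.]
units [ 0.   -0.02  0.  ]
```

```bash
python3 - <<'E'
from h import *
a=optics.get_image("top")[150:310,80:430,::-1]; s=optics.get_image("scene")[110:310,130:480,::-1]
cv2.imwrite("pics/p5.png",np.vstack([cv2.resize(a,(560,256)),cv2.resize(s,(560,320))]))
E
```

```text
(no output)
```

View pics/p5.png

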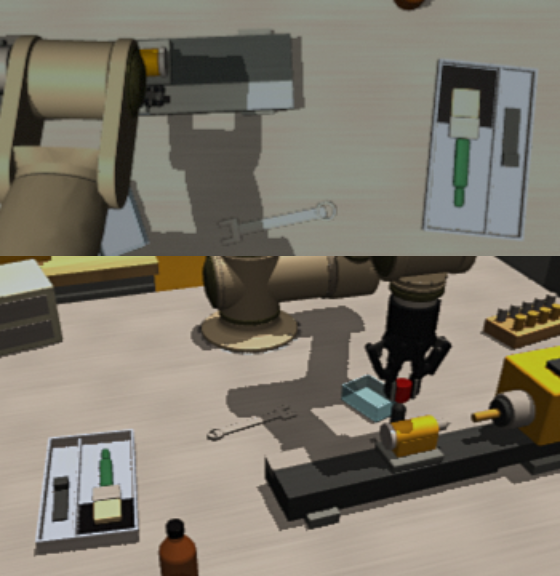

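The tailstock has moved one hole and its centre has left the blank. The knob is still gripped, the brush is in the tray, and the bystanders haven't moved.

```bash
python3 -c "
from rig import env
print(env.close_job())"
```

```text
the job is handed in; nothing more can be done
None
```

The job is handed in at about 20.5 s: the brush lies flat in the tray's wide compartment with its bristles on the pad, and the tailstock sits one hole farther from the headstock, pin fully home and the red knob still gripped.

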